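Slide out the red printing plate and lay it on the printing block

TASK

In the plate rack, slide the red-inked plate forward off the bare plate below it until its front part hangs well out over the rack's front edge, then pinch it there by its two long sides and lift it out. Lay it gently (do not drop it) face up on the black-topped printing block, centred and lengthways along it, and leave the blue-inked plate where it is.

Things in the scene. Friction and masses are not known exactly. Their poses are not given: they have to be found in the camera images.
- red_plate_center (a point): Centre of the loose red-inked plate, 150 (x) x 60 (y) x 6 mm, 60 g, face up on a like bare plate in a rack lane (3 mm play), upper face 52 mm above the table, front end 6 mm inside the rack's edge. Ink dry: closed fingertips pressed on its middle (5-20 N) and dragged slide it alone. Slide 50-60 mm; past 70 it tips. Then 45 mm or more overhangs and can be pinched by the long sides.
- blue_plate_center (a point): Centre of the blue-inked plate, same size and build, top plate in the rack's other lane, beside the red one. To be left where it is.
- rack_front (a point): Fixed plywood plate rack, 162 x 162 mm. This point: middle of its front edge, 46 mm above the table; +x runs back into the rack, -x out of the front, towards the robot within 0.25 rad. Lane centre lines at y = +38 and -38 mm, between wooden cheeks 51 mm high that bar gripping plates inside. A low lip, below the top plates, holds back the bare lower plates. Table in front is clear.
- block_top (a point): Fixed printing block: wooden bar 150 mm long (x), 40 mm wide (y), 35 mm high, black rubber top. Narrower than the plate, so fingers holding the plate's long sides pass down beside it. This point: centre of the top face, 35 mm above the table; a plate laid on it has its centre 3 mm above this point.
Things that resemble listed ones, but are neither listed nor needed, are in the scene too. What is shaped like the part that bears rack_front but purple is not meant.

How it is judged:
By the outcome, as a careful person would: the job done as asked, in the order asked, and still so for the second after the job is handed in, with the robot touching nothing.
It also fails if it takes over 51 s, if anything falls off the work surface, if the arm or the gripper's body presses on something with over 40 N, if the wrist force passes 120 N, or if a joint passes its speed limit or range.

ROBOT

A 6-joint arm with a two-finger parallel gripper is mounted at the origin on the work surface. World frame = base frame: x ahead of the robot, y to its left, z up, the work surface at z = 0. Lengths are in m, angles in degrees, forces in N, time in s.
With the tool pointing down it reaches from about 0.3 to 0.75 m from the base axis. Payload 8.5 kg.
Tool frame: the origin (TCP) lies midway between the tips of the shut fingers; the grasp point (between the pads) lies 19 mm behind it; z points along the fingers, y is the direction in which the jaws open and shut (so a half turn about z gives the same grasp; the last joint's range is limited). The gripper opens to 85 mm and grips with 20 to 120 N. Pads are 22 mm wide; open, the fingers measure 114 mm over their backs; the gripper's body (76 mm by 85 mm) begins 54 mm behind the grasp point. The pads swing forward as they close: fully open they stand 13 mm farther back than shut.
Start: joints at [-86.992, 21.807, 74.336, -0, 83.858, -12.336], TCP at [0.146, -0.53, 0.231] pointing down, gripper open.
Joint ranges: [-178.18, 178.18], [-50.72, 133.34], [12.68, 142.11], [-81.47, 261.47], [9.98, 163.14], [-165.26, 165.26]. Speed limits (degrees/s): [136.94, 136.94, 180, 180, 180, 180].

INTERFACE

Orientations are given as a 3x3 rotation matrix whose columns are the frame's x, y, z axes.
In Python, from rig import env, viewer, ticket gives the robot as it stands. The module is installed in compiled form; this text tells all that it offers.
- The arm moves only by the shell command python3 -m pendant 'ROWS' [FORCE]. ROWS is JSON, a list of rows, each a list of 3 entries, a list of its own where there are three numbers: the shift along the world's x, y, z in mm, then the turn about the world's z in rad, then the opening, from -1 (shut) to 1 (fully open). A call has 1 to 12 rows; each row shifts and turns the pose as measured when the row begins; what a row does not reach is not made up. A row lasts 1/8 s, in which the tool goes at most 62.5 mm and 10.7 degrees, less where a joint would pass 70% of its speed; a pose out of reach is approached as far as the arm can. A call with a gripper value outside its range is refused whole. The fingers move at their own pace and stop on an object; FORCE is the grip in N (left out, the last holds). Time passes only in rows, so rows that do not move let the fingers close. It gives the time, the measured TCP pose, the force and the opening at its end, in the units of the state.
- env.observe(): the state, without advancing time (a new reading comes with each control period).
- viewer.get_image(name): name is "side" or "top"; returns (picture, depth): 384x512x3 uint8, red, green, blue; 384x512 float32, m along the optical axis (not along the pixel's ray), 0 where there is no reading.
- viewer.camera_params(name): a dict with "fx", "fy", "cx", "cy" (pixels), "rvec" (rotation vector, rad) and "tvec" (3), from world to camera coordinates, as OpenCV has them. Camera axes: x right, y down, z forward; pixel columns grow to the right and rows downward; lengths in m; the calibration is good to about 2 mm. A picture is of the moment at which its call begins. camera_params takes no time and is no camera call.
- ticket.close_job(): hands the job in, once; it reports no verdict.
The state is a dict: "time_s": time; "q": joint angles; "qvel": joint speeds; "joint_efforts": joint torques, N m; "position": TCP position; "tool_rot": TCP orientation; "ft_force": force on the tool from outside, world axes, zero at the start; "wrist_torque": the same for the moment, N m; "grip_width": finger opening in m.
Only numpy, scipy, OpenCV 4.12 (cv2) and the standard library are available. Lean on these libraries where they do the work, as an engineer would, in place of code of your own. Each camera call takes 0.05 s, during which the arm holds its last target. There are 200 camera calls.

## Working session

There is one attempt and no reset: what is moved stays moved. The work goes in short steps, Python scripts to look and compute and a shell command to move; the robot and the scene stay as the last step left them, time stands still between calls to the robot, and variables do not carry over. Pictures are saved under pics/ and viewed, about 8 in all and at most 12, crops included, and the job is handed in when it is done.

```bash
mkdir -p pics; cat > h.py <<'E'
from rig import env, viewer, ticket
import numpy as np, cv2
def cam(n):
    p=viewer.camera_params(n);R=cv2.Rodrigues(np.array(p['rvec'],float))[0];return p,R,np.array(p['tvec'],float).ravel()
def ray(n,uv,z):
    p,R,t=cam(n);c=-R.T@t
    d=R.T@np.array([(uv[0]-p['cx'])/p['fx'],(uv[1]-p['cy'])/p['fy'],1.]);return c+d*(z-c[2])/d[2]
def proj(n,P):
    p,R,t=cam(n);q=R@np.array(P)+t;return q[0]/q[2]*p['fx']+p['cx'],q[1]/q[2]*p['fy']+p['cy']
def cloud(n,d):
    p,R,t=cam(n);v,u=np.mgrid[:384,:512]
    c=np.stack([(u-p['cx'])/p['fx']*d,(v-p['cy'])/p['fy']*d,d],-1);return (c-t)@R
def save(n,f):
    im,d=viewer.get_image(n);cv2.imwrite('pics/'+f+'.png',im[:,:,::-1]);np.save('pics/'+f+'.npy',d);return im,d
E
python3 - <<'E'
from h import *
for n in('top','side'):
    save(n,n+'0');p,R,t=cam(n);print(n,p['fx'],-R.T@t)
s=env.observe();print(s['time_s'],s['position'],s['tool_rot'],s['grip_width'])
E
```

```text
top 361.9531907073102 [ 0.37480312 -0.13016926  1.04858427]
side 363.0728372960417 [0.12164381 0.50927362 0.53207801]
0.1 [ 0.1455014  -0.53014382  0.23078049] [[ 9.64358774e-01  2.64598076e-01 -1.14375861e-04]
 [ 2.64598005e-01 -9.64357967e-01  1.26779207e-03]
 [ 2.25156071e-04 -1.25287003e-03 -9.99999190e-01]] 0.08541659201799254
```

View pics/top0.png

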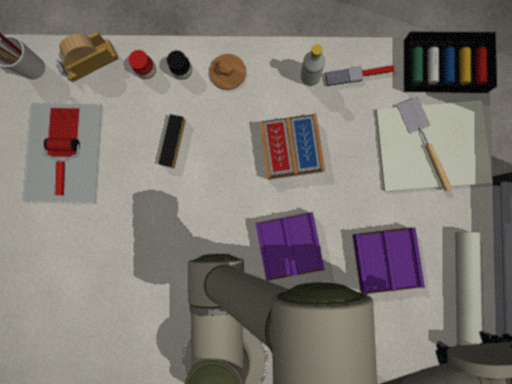

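View pics/side0.png

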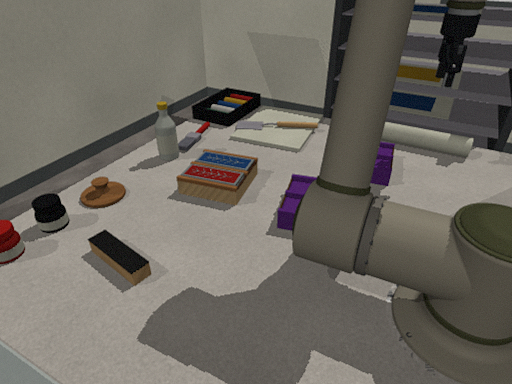

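The top view shows the rack with the red plate at about (277,147) and the blue at (305,143). The black block is at (171,141), and the purple decoy racks are nearer the robot. The side view agrees.

```bash
cat > m.py <<'E'
from h import *
def rect(n,mask,z):
    cs,_=cv2.findContours(mask.astype(np.uint8),cv2.RETR_EXTERNAL,cv2.CHAIN_APPROX_NONE)
    c=max(cs,key=cv2.contourArea)[:,0,:]
    P=np.array([ray(n,p,z)[:2] for p in c])*1000
    (cx,cy),(w,h),a=cv2.minAreaRect(P.astype(np.float32))
    if w<h:w,h,a=h,w,a+90
    a=(a+90)%180-90
    return len(c),np.round([cx,cy,w,h,a],1)
def win(u0,u1,v0,v1):
    w=np.zeros((384,512),bool);w[v0:v1,u0:u1]=1;return w
def masks(im):
    r,g,b=[im[...,i].astype(int) for i in range(3)]
    return (r>1.8*b)&(g<0.5*r)&(r>90),(b>1.4*r)&(b>70),(r+g+b<150)
E
python3 - <<'E'
from m import *
for n,wr,wb in(('top',win(255,330,105,185),win(150,195,105,175)),('side',win(175,265,145,205),win(80,155,225,285))):
    im=cv2.imread(f'pics/{n}0.png')[:,:,::-1];d=np.load(f'pics/{n}0.npy');R,B,K=masks(im)
    C=cloud(n,d)
    for nm,m,z in(('red',R&wr,.052),('blue',B&wr,.052),('blk',K&wb,.035)):
        print(n,nm,rect(n,m,z),'z',np.round(np.median(C[m&(d>0)],0)*1000,1))
    h=C[...,2]
    if n=='top':
        print('rack',rect(n,wr&(h>.035)&(d>0),.051)); print('block',rect(n,wb&(h>.02)&(d>0),.035))
im=cv2.imread('pics/top0.png')
cv2.imwrite('pics/c1.png',cv2.resize(np.hstack([im[100:190,250:335],im[100:190,140:205]]),None,fx=5,fy=5,interpolation=cv2.INTER_CUBIC))
E
```

```text
top red (121, array([ 596.7, -135.5,  134.9,   45.7,    9.6])) z [ 595.1 -135.3   50.5]
top blue (125, array([ 608.3, -211.7,  136.7,   47.7,    9.1])) z [ 607.9 -211.8   50.8]
top blk (118, array([612.6, 171.9, 145.8,  38.7, -10.2])) z [613.1 172.8  33.2]
rack (224, array([ 600.1, -173.1,  163.8,  161.7,    9.4]))
block (127, array([611.8, 172.2, 151. ,  44.1, -10.3]))
side red (123, array([ 599. , -133.5,  135.6,   45.2,    9.6])) z [ 595.  -131.8   52.4]
side blue (106, array([ 610.1, -209.7,  137.4,   47.7,    9.1])) z [ 608.4 -208.8   52.5]
side blk (124, array([614. , 177.1, 151.1,  40. , -10.3])) z [608.3 178.1  35.2]
```

View pics/c1.png

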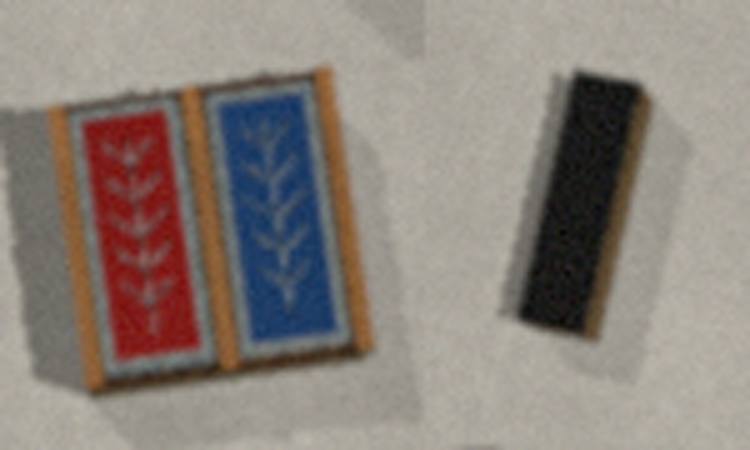

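```bash
python3 -m pendant '[[[38,33,0],-0.01,-1],[[38,33,0],-0.01,-1],[[38,33,0],-0.01,-1],[[38,33,0],-0.01,-1],[[38,33,0],-0.01,-1],[[38,33,0],-0.01,-1],[[38,33,0],-0.01,-1],[[38,33,0],-0.01,-1],[[38,33,0],-0.01,-1],[[38,33,0],-0.01,-1],[[38,33,0],-0.01,-1],[[0,0,0],0,-1]]' 40
```

```text
time_s: 1.6
position: [0.5736, -0.1525, 0.2262]
tool_rot: [[0.989, 0.151, -0.004], [0.151, -0.989, 0.008], [-0.003, -0.008, -1.0]]
ft_force: [-0.4, 0.8, -0.5]
grip_width: -0.0001
```

```bash
python3 -m pendant '[[[10,8,-30],0.012,-1],[[8,6,-40],0,-1],[[4,3,-40],0,-1],[[0,0,-30],0,-1],[[0,0,0],0,-1],[[0,0,0],0,-1]]'
```

```text
time_s: 2.35
position: [0.594, -0.1376, 0.083]
tool_rot: [[0.987, 0.161, -0.005], [0.161, -0.987, 0.006], [-0.004, -0.007, -1.0]]
ft_force: [-0.3, -0.4, 0.2]
grip_width: -0.0001
```

```bash
python3 -m pendant '[[[4,3,-15],0,-1],[[0,0,-10],0,-1],[[0,0,-3],0,-1],[[0,0,-2],0,-1],[[0,0,-2],0,-1]]'
```

```text
time_s: 2.98
position: [0.5993, -0.1352, 0.052]
tool_rot: [[0.987, 0.161, -0.0], [0.161, -0.987, 0.004], [0.0, -0.004, -1.0]]
ft_force: [-5.1, 2.1, 17.0]
grip_width: -0.0003
```

```bash
python3 -m pendant '[[[-4,-0.7,-1],0,-1],[[-5,-0.8,-1],0,-1]]'
```

```text
time_s: 3.22
position: [0.5922, -0.1372, 0.0521]
tool_rot: [[0.987, 0.161, 0.006], [0.161, -0.987, 0.002], [0.006, -0.001, -1.0]]
ft_force: [1.8, 0.9, 5.8]
grip_width: -0.0002
```

```bash
python3 -m pendant '[[[-6,-0.7,-1.6],0,-1],[[-6,-0.7,-1.6],0,-1],[[-6,-0.7,-1.6],0,-1]]'; python3 - <<'E'
from m import *
im,d=save('top','t1');R,B,K=masks(im);w=win(240,340,95,215)
print(rect('top',R&w,.052),rect('top',B&w,.052))
im,d=save('side','s1')
E
```

```text
time_s: 3.6
position: [0.5782, -0.1408, 0.0521]
tool_rot: [[0.987, 0.161, 0.021], [0.161, -0.987, -0.003], [0.02, 0.006, -1.0]]
ft_force: [2.7, 0.6, 8.9]
grip_width: -0.0001
(1, array([ 564.5, -162.4,    0. ,    0. ,    0. ])) (66, array([ 573. , -217.1,   65.4,   47.3,    7.9]))
```

View pics/s1.png

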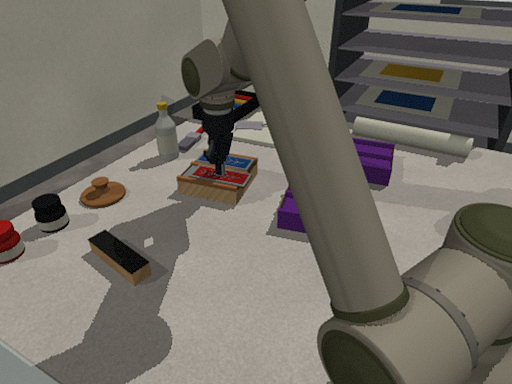

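The fingers are pressing on the red plate at about (218,175) in the side view. I'll measure how far the front of its ink has moved.

```bash
cat >> m.py <<'E'
A=np.deg2rad(9.4);ex=np.array([np.cos(A),np.sin(A)]);ey=np.array([-ex[1],ex[0]])
def front(f):
    im=cv2.imread(f'pics/{f}.png')[:,:,::-1];w=win(165,275,140,250)
    for nm,m in zip(('red','blue'),masks(im)[:2]):
        v,u=np.nonzero(m&w);P=np.array([ray('side',q,.052)[:2] for q in zip(u,v)])*1000
        x=P@ex;y=P@ey
        print(f,nm,'front/back x',np.round(np.percentile(x,[1,99]),1),'y',np.round(np.percentile(y,[1,99]),1))
E
python3 -c "
from m import *
front('side0');front('s1')"
```

```text
side0 red front/back x [502.4 636.1] y [-251.8 -207.3]
side0 blue front/back x [500.3 636.4] y [-329.9 -283.5]
s1 red front/back x [480.  614.4] y [-254.1 -209.4]
s1 blue front/back x [499.6 636.4] y [-329.6 -283.3]
```

```bash
python3 -m pendant '[[[-6,-0.4,-1.6],0,-1],[[-6,-0.4,-1.6],0,-1],[[-6,-0.4,-1.6],0,-1],[[-6,-0.4,-1.6],0,-1],[[-6,-0.4,-1.6],0,-1]]'; python3 -c "
from m import *
save('side','s2');front('s2')"
```

```text
time_s: 4.32
position: [0.5547, -0.1457, 0.0522]
tool_rot: [[0.986, 0.16, 0.045], [0.161, -0.987, -0.012], [0.042, 0.019, -0.999]]
ft_force: [3.6, 1.5, 8.7]
grip_width: 0.0
s2 red front/back x [456.8 590.7] y [-254.9 -210.4]
s2 blue front/back x [499.6 636.4] y [-330.2 -283.3]
```

```bash
python3 -m pendant '[[[-6,-0.4,-1.6],0,-1],[[-6,-0.4,-1.6],0,-1],[[0,0,3],0,-1],[[0,0,15],0,-1],[[0,0,30],0,-1],[[0,0,20],0,-1],[[0,0,0],0,-1]]'; python3 -c "
from m import *
save('side','s3');front('s3')"
```

```text
time_s: 5.25
position: [0.5444, -0.1477, 0.1244]
tool_rot: [[0.986, 0.16, 0.054], [0.161, -0.987, -0.017], [0.05, 0.025, -0.998]]
ft_force: [0.2, -0.1, -0.4]
grip_width: -0.0
s3 red front/back x [446.7 579.9] y [-255.3 -210.7]
s3 blue front/back x [500.3 636.4] y [-330.  -283.5]
```

```bash
python3 -m pendant '[[[-16,-3,0],0,1],[[-17,-3,0],0,1],[[-16,-2,0],0,1],[[0,0,0],0,1],[[0,0,0],0,1],[[0,0,0],0,1]]'; python3 - <<'E'
from m import *
save('side','s4');front('s4');save('top','t4')
a=cv2.imread('pics/s4.png')[90:250,130:300];b=cv2.imread('pics/t4.png')[90:250,200:370]
cv2.imwrite('pics/c4.png',cv2.resize(np.hstack([a,b]),None,fx=2.3,fy=2.3,interpolation=cv2.INTER_CUBIC))
E
```

```text
time_s: 6.05
position: [0.4929, -0.1546, 0.1193]
tool_rot: [[0.986, 0.16, 0.045], [0.161, -0.987, -0.012], [0.043, 0.019, -0.999]]
ft_force: [-0.1, -0.2, -1.1]
grip_width: 0.085
s4 red front/back x [446.6 580. ] y [-255.4 -210.8]
s4 blue front/back x [500.3 636.4] y [-330.2 -283.2]
```

View pics/c4.png

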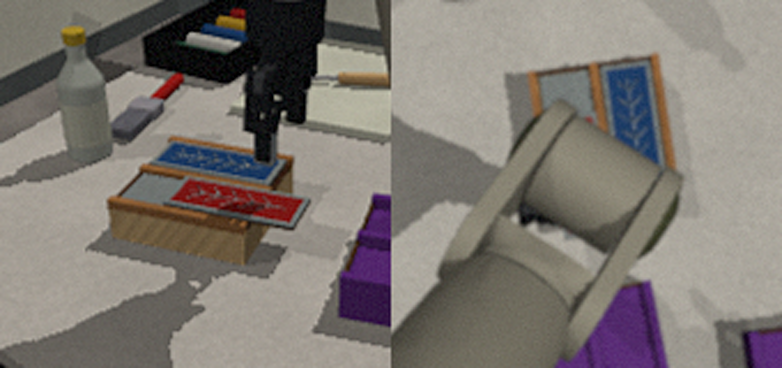

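The red plate overhangs the front and the open gripper is above that part. Descending.

```bash
python3 -m pendant '[[[2,-1,-15],0,1],[[0,0,-20],0,1],[[0,0,-15],0,1],[[0,0,0],0,1]]'; python3 - <<'E'
from m import *
save('side','s5');front('s5')
a=cv2.imread('pics/s5.png')[110:230,180:300]
cv2.imwrite('pics/c5.png',cv2.resize(a,None,fx=5,fy=5,interpolation=cv2.INTER_CUBIC))
E
```

```text
time_s: 6.65
position: [0.4952, -0.1553, 0.0652]
tool_rot: [[0.986, 0.161, 0.044], [0.161, -0.987, -0.011], [0.042, 0.018, -0.999]]
ft_force: [-0.1, -0.4, 0.3]
grip_width: 0.0854
s5 red front/back x [446.2 580.5] y [-255.4 -210.7]
s5 blue front/back x [529.1 636.4] y [-330.2 -283.6]
```

View pics/c5.png

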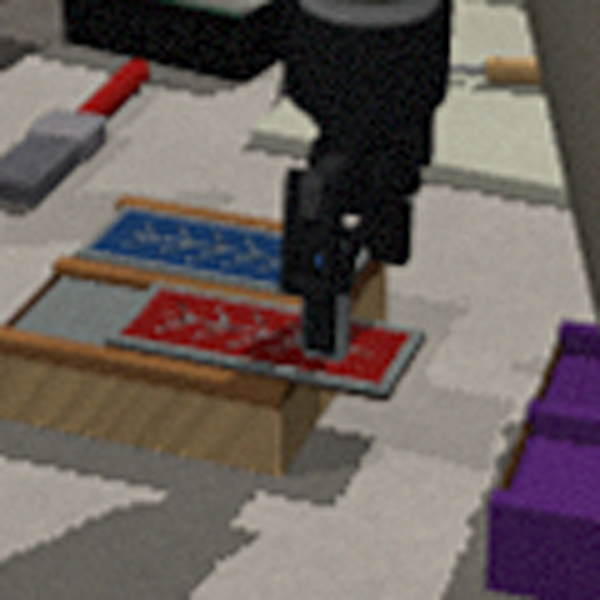

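Only the near fingertip is clear here, at about (325,350) in the crop. I'll check it numerically against where it should project.

```bash
python3 - <<'E'
from m import *
for z in(.072,.078):
    P=ray('side',(245,180),z)[:2]*1000; print(z,P,'rel to plate',P@ex-512,P@ey+233.7)
T=np.array([495.2,-155.3]);print('tcp',T@ex-512,T@ey+233.7)
for s in(42.5,57):
  for x in(-11,11):
    q=T+s*ey+x*ex;p=proj('side',[*(q/1000),.078]);print(s,x,(p[0]-180)*5,(p[1]-110)*5)
E
```

```text
0.072 [ 492.52850819 -119.29092193] rel to plate -45.568389629328976 35.56820476208034
0.078 [ 487.691702   -111.09364407] rel to plate -49.00141967805837 44.44538692011298
tcp -48.81398750835274 -0.3936731996137155
42.5 -11 348.3845965731166 351.55615277709956
42.5 11 304.53013102097873 343.316315191166
57 -11 337.6540790469978 367.39307684592603
57 11 293.2897328711948 358.9274622642529
```

```bash
python3 -m pendant '[[[0,0,-15],0,1],[[0,0,-15],0,1],[[0,0,-9],0,1],[[0,0,-2],0,1],[[0,0,0],0,1]]'
```

```text
time_s: 7.32
position: [0.4972, -0.1563, 0.0257]
tool_rot: [[0.986, 0.161, 0.05], [0.162, -0.987, -0.014], [0.047, 0.022, -0.999]]
ft_force: [-0.0, -0.5, 0.1]
grip_width: 0.0852
```

```bash
python3 -m pendant '[[[-1,1,-1],0,-1],[[0,0,0],0,-1],[[0,0,0],0,-1],[[0,0,0],0,-1],[[0,0,0],0,-1],[[0,0,0],0,-1]]' 40
```

```text
time_s: 8.07
position: [0.4965, -0.1554, 0.0257]
tool_rot: [[0.986, 0.161, 0.051], [0.162, -0.987, -0.015], [0.048, 0.023, -0.999]]
ft_force: [-0.2, 0.8, -0.1]
grip_width: 0.059
```

```bash
python3 -m pendant '[[[0,0,3],0,-1],[[0,0,4],0,-1],[[0,0,6],0,-1],[[0,0,12],0,-1],[[0,0,15],0,-1],[[0,0,20],0,-1],[[0,0,20],0,-1],[[0,0,0],0,-1]]'; python3 - <<'E'
from m import *
save('side','s6')
a=cv2.imread('pics/s6.png')[70:230,150:310]
cv2.imwrite('pics/c6.png',cv2.resize(a,None,fx=3.7,fy=3.7,interpolation=cv2.INTER_CUBIC))
E
```

```text
time_s: 9.07
position: [0.4967, -0.1555, 0.1119]
tool_rot: [[0.986, 0.161, 0.054], [0.162, -0.987, -0.017], [0.05, 0.025, -0.998]]
ft_force: [0.7, 0.4, -0.3]
grip_width: 0.0589
```

View pics/c6.png

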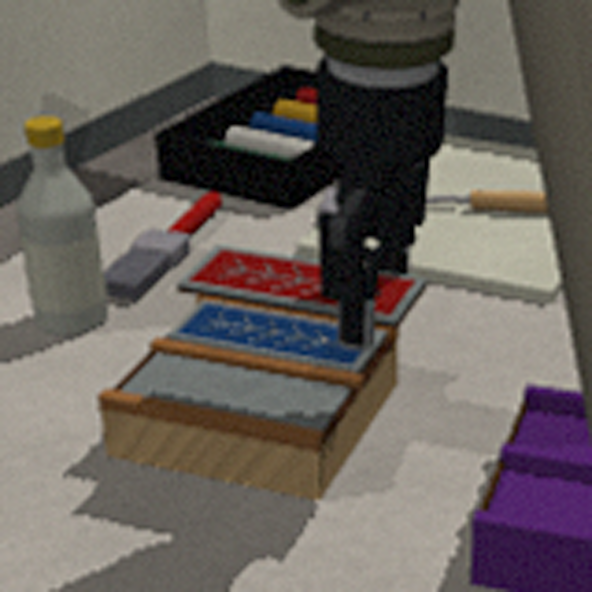

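The plate is pinched and level in the air, and both the blue plate and the bare lower plate are still in the rack. Moving to the block.

```bash
python3 -m pendant '[[[3,15,0],-0.02,-1],[[6,25,0],-0.03,-1],[[7,31,0],-0.03,-1],[[7,31,0],-0.03,-1],[[7,31,0],-0.03,-1],[[7,31,0],-0.03,-1],[[7,31,0],-0.03,-1],[[7,31,0],-0.03,-1],[[7,31,0],-0.03,-1],[[6,30,0],-0.03,-1],[[4,20,0],-0.03,-1],[[0,0,0],0,-1]]'
```

```text
time_s: 10.62
position: [0.5602, 0.1621, 0.0998]
tool_rot: [[0.985, -0.17, 0.026], [-0.169, -0.985, -0.027], [0.03, 0.022, -0.999]]
ft_force: [-0.2, -0.3, 0.9]
grip_width: 0.0589
```

```bash
python3 -m pendant '[[[4,12,-10],-0.005,-1],[[2,8,-18],-0.004,-1],[[0,1,-20],0,-1],[[0,0,-10],0,-1],[[0,0,-2],0,-1],[[0,0,0],0,-1]]'; python3 - <<'E'
from m import *
for n in('side','top'):
    im,d=save(n,n+'7');R=masks(im)[0];C=cloud(n,d);m=R&(abs(C[...,0]-.61)<.12)&(abs(C[...,1]-.175)<.08)&(d>0)
    print(n,m.sum(),rect(n,m,.061) if m.sum()>20 else '')
    P=C[m]; 
    if len(P)>20:print(np.linalg.lstsq(np.c_[P[:,:2]-[.613,.174],np.ones(len(P))],P[:,2],rcond=None)[0])
a=cv2.imread('pics/side7.png')[200:300,50:190];b=cv2.imread('pics/top7.png')[100:200,110:250]
cv2.imwrite('pics/c7.png',cv2.resize(np.vstack([a,b]),None,fx=3,fy=3,interpolation=cv2.INTER_CUBIC))
E
```

```text
time_s: 11.38
position: [0.5655, 0.1827, 0.0334]
tool_rot: [[0.983, -0.18, 0.021], [-0.18, -0.983, -0.028], [0.026, 0.023, -0.999]]
ft_force: [0.6, -0.2, -0.9]
grip_width: 0.059
side 225 (50, array([551.9, 186.8,  47.1,  10.3,  80.4]))
[-0.00681945  0.35245581  0.05907415]
top 405 (85, array([631.2, 168.6,  94. ,  46.3, -10.5]))
[-0.02743895  0.0035801   0.05727898]
```

View pics/c7.png

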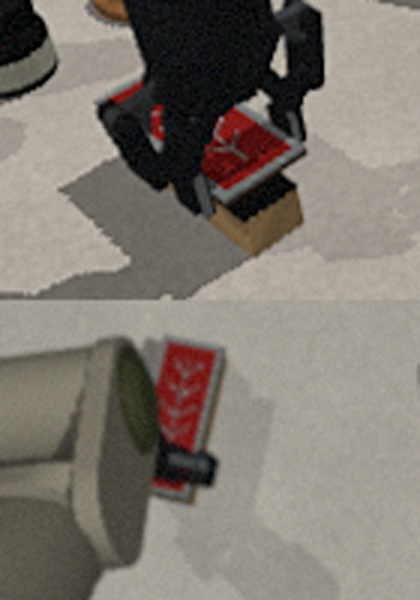

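In the top view the plate's ink lies over the block. Its centre is about (611,172.3) against the block's (612.6,171.9), and the yaws match within 0.3°. I'll shift it 1.5 mm and lower slowly.

```bash
python3 -m pendant '[[[1.5,0,-6],0,-1],[[0.5,0,-5],0,-1],[[0,0,-2],0,-1],[[0,0,-1],0,-1],[[0,0,0],0,-1]]'
```

```text
time_s: 12.1
position: [0.5682, 0.1827, 0.0196]
tool_rot: [[0.983, -0.181, 0.024], [-0.18, -0.983, -0.028], [0.028, 0.023, -0.999]]
ft_force: [-0.1, 0.9, -1.1]
grip_width: 0.0589
```

```bash
python3 -m pendant '[[[0,0,-1],0,-1],[[0,0,-1],0,-1]]'
```

```text
time_s: 12.35
position: [0.5683, 0.1827, 0.0178]
tool_rot: [[0.983, -0.181, 0.024], [-0.18, -0.983, -0.027], [0.029, 0.023, -0.999]]
ft_force: [-0.7, -0.0, -0.4]
grip_width: 0.0591
```

```bash
python3 -m pendant '[[[-1,0,-1],0,-1],[[0,0,-1],0,-1]]'
```

```text
time_s: 12.6
position: [0.5674, 0.1828, 0.0158]
tool_rot: [[0.983, -0.181, 0.025], [-0.18, -0.983, -0.027], [0.029, 0.023, -0.999]]
ft_force: [-0.6, -0.5, 0.4]
grip_width: 0.0592
```

```bash
python3 -m pendant '[[[0,0,-1],0,-1],[[0,0,0],0,-1]]'
```

```text
time_s: 12.85
position: [0.5674, 0.1828, 0.0149]
tool_rot: [[0.983, -0.181, 0.025], [-0.18, -0.983, -0.027], [0.03, 0.022, -0.999]]
ft_force: [-1.6, -0.5, 0.3]
grip_width: 0.0591
```

```bash
python3 -m pendant '[[[0,0,-1],0,-1],[[0,0,0],0,-1]]'
```

```text
time_s: 13.1
position: [0.5676, 0.1828, 0.0147]
tool_rot: [[0.983, -0.18, 0.026], [-0.18, -0.983, -0.027], [0.031, 0.022, -0.999]]
ft_force: [-1.1, -0.8, 0.2]
grip_width: 0.0592
```

```bash
python3 -m pendant '[[[0,0,-1],0,-1],[[0,0,0],0,-1]]'; python3 - <<'E'
from m import *
im,d=save('top','top8');R=masks(im)[0];C=cloud('top',d);m=R&(abs(C[...,0]-.61)<.12)&(abs(C[...,1]-.175)<.08)&(d>0)
print(rect('top',m,.041));P=C[m]
print(np.linalg.lstsq(np.c_[P[:,:2]-[.613,.174],np.ones(len(P))],P[:,2],rcond=None)[0])
E
```

```text
time_s: 13.35
position: [0.5679, 0.1828, 0.0146]
tool_rot: [[0.983, -0.18, 0.027], [-0.18, -0.983, -0.027], [0.032, 0.022, -0.999]]
ft_force: [-0.9, 0.7, 1.0]
grip_width: 0.059
(88, array([633.3, 169.4,  95.4,  46. , -10.3]))
[-0.00169383 -0.0144869   0.03909981]
```

The plate has settled: z stopped falling and it is flat, with its upper face at about 40 mm. Releasing.

```bash
python3 -m pendant '[[[0,0,0],0,0.45],[[0,0,0],0,0.55],[[0,0,0],0,0.7],[[0,0,0],0,1],[[0,0,0],0,1],[[0,0,0],0,1]]' 20
```

```text
time_s: 14.15
position: [0.5676, 0.1828, 0.0137]
tool_rot: [[0.983, -0.18, 0.026], [-0.18, -0.983, -0.027], [0.03, 0.022, -0.999]]
ft_force: [0.1, -0.1, -0.3]
grip_width: 0.0856
```

```bash
python3 - <<'E'
from m import *
im,d=save('top','top9');R=masks(im)[0];C=cloud('top',d);m=R&(abs(C[...,0]-.61)<.12)&(abs(C[...,1]-.175)<.08)&(d>0)
print(rect('top',m,.041))
E
```

```text
(86, array([635.4, 169.4,  92.5,  46.7, -10.5]))
```

```bash
python3 -m pendant '[[[0,0,10],0,1],[[0,0,20],0,1],[[0,0,30],0,1],[[0,0,40],0,1],[[-10,-30,40],0,1],[[-20,-50,20],0,1],[[-30,-50,0],0,1],[[-30,-50,0],0,1],[[-30,-50,0],0,1],[[-30,-40,0],0,1],[[0,-20,0],0,1],[[0,0,0],0,1]]'; python3 - <<'E'
from m import *
for n in('top','side'):
    im,d=save(n,n+'10');R,B,K=masks(im);C=cloud(n,d);m=R&(abs(C[...,0]-.61)<.12)&(abs(C[...,1]-.175)<.09)&(d>0)
    print(n,rect(n,m,.041))
front('side10')
cv2.imwrite('pics/c10.png',np.vstack([cv2.imread('pics/top10.png')[80:220],cv2.imread('pics/side10.png')[120:320]]))
E
```

```text
time_s: 15.7
position: [0.412, -0.1148, 0.1872]
tool_rot: [[0.983, -0.18, 0.038], [-0.179, -0.983, -0.032], [0.043, 0.025, -0.999]]
ft_force: [0.5, 1.2, 0.2]
grip_width: 0.0855
top (106, array([622. , 171.4, 118.4,  45.7, -10.4]))
side (247, array([624.1, 173.4, 122.3,  47.6, -10.6]))Traceback (most recent call last):
  File "<stdin>", line 5, in <module>
  File "m.py", line 20, in front
    x=P@ex;y=P@ey
      ~^~~
ValueError: matmul: Input operand 1 has a mismatch in its core dimension 0, with gufunc signature (n?,k),(k,m?)->(n?,m?) (size 2 is different from 0)
```

```bash
python3 - <<'E'
from m import *
cv2.imwrite('pics/c11.png',np.vstack([cv2.imread('pics/top10.png')[80:220],cv2.imread('pics/side10.png')[120:320]]))
E
```

```text
(no output)
```

View pics/c11.png

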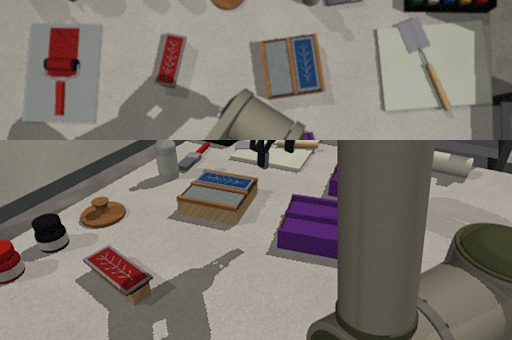

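The plate lies on the block, seen at (171,60) in the top half. Its near end is in the arm's shadow, which clipped the mask, so I'll use a ratio-only mask. The blue plate sits undisturbed in its lane.

```bash
python3 - <<'E'
from m import *
for n,w in(('top',win(145,200,105,180)),('side',win(75,165,235,310))):
    for f in (n+'10',):
        im=cv2.imread(f'pics/{f}.png')[:,:,::-1].astype(int);r,g,b=im[...,0],im[...,1],im[...,2]
        print(n,'red',rect(n,w&(r>1.8*b)&(g<.55*r)&(r>35),.041))
        d=np.load(f'pics/{f}.npy');C=cloud(n,d)
        if n=='top': print('plate by height',rect(n,w&(C[...,2]>.03),.041))
    for f in(n+'0',n+'10'):
        im=cv2.imread(f'pics/{f}.png')[:,:,::-1];w2=win(255,335,105,185) if n=='top' else win(165,275,140,250)
        print(f,'blue',rect(n,masks(im)[1]&w2,.052))
E
```

```text
top red (118, array([614.3, 172.9, 135.3,  46.2, -10.5]))
plate by height (139, array([612.1, 173. , 151.2,  61.6, -10.6]))
top0 blue (125, array([ 608.3, -211.7,  136.7,   47.7,    9.1]))
top10 blue (124, array([ 608.1, -211.3,  136.4,   48.1,    8.9]))
side red (153, array([617.1, 174.7, 136.6,  47.7, -10.6]))
side0 blue (106, array([ 610.1, -209.7,  137.4,   47.7,    9.1]))
side10 blue (106, array([ 610.2, -209.9,  137.4,   47.3,    9.1]))
```

```bash
python3 -c "
from rig import ticket
print(ticket.close_job())"
```

```text
the job is handed in; nothing more can be done
None
```

The red plate is now on the black-topped printing block, face up and lengthways, and the job is handed in after about 16 s of robot time. I pressed closed fingertips on its middle and slid it about 56 mm out of its lane. I then pinched the overhang by its long sides at 40 N, lifted it out, lowered it until it rested, and opened the gripper before backing away.

**Last checks:**
- **Plate on block:** it lies flat, with its upper face at about 40 mm (41 mm expected), and its yaw is within 0.3° of the block's.
- **Centring:** the top camera puts the plate's centre about 1–2 mm from the block's. The side camera disagrees somewhat, giving about 3 mm lengthways and 2–3 mm sideways, against a calibration good to about 2 mm. Averaged, it sits about 2 mm off lengthways and near zero sideways.
- **Blue plate:** it stayed put, agreeing to within 0.4 mm before and after in both views. The bare lower plate is still in the rack.
- **Forces and contact:** the highest force reading I saw was about 18 N, on first touching the plate. The gripper was well clear of everything at the end.

The tool was left tilted about 3° from pressing during the slide. It changed slightly in transit, so the plate's far end touched the block first, by about 2–3 mm, before it settled flat.

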